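# Muddled jar lids

### The arm

A 6-joint arm with a two-finger parallel gripper is mounted at the origin on a cart in front of the work surface, level with it; the furniture and walls round the work are solid. World frame = base frame: x ahead of the robot, y to its left, z up, the work surface at z = 0. Lengths are in mm, angles in rad, forces in N, time in s.
With the tool pointing down it reaches from about 275 to 1000 mm from the base axis. Payload 8.4 kg.
Tool frame: the origin (TCP) lies at the very end of the fingers, on their centre line; the grasp point (between the pads) lies 19 mm behind it; z points along the fingers, y is the line along which they close (so a half turn about z gives the same grasp; the last joint's range is limited). The gripper opens to 85 mm and grips with 20 to 120 N. Pads are 22 mm wide; open, the fingers measure 114 mm over their backs; the gripper's body (76 mm by 85 mm) begins 54 mm behind the grasp point. The pads swing forward as they close: fully open they stand 13 mm farther back than shut.
Start: joints at [-1.148, 0.353, 1.633, -0, 1.155, -0.002], TCP at [257.585, -569.454, 231.281] pointing down, gripper open.
Joint ranges: [-2.63, 2.63], [-0.92, 2.1], [0.06, 2.66], [-1.3, 4.44], [0, 2.69], [-3.02, 3.02]. Speed limits (rad/s): [2.22, 2.22, 2.79, 3.14, 3.14, 3.14].

### API

Orientations are given as [roll, pitch, yaw] about the fixed x, y, z axes, in that order (R = Rz(yaw) Ry(pitch) Rx(roll)).
In Python, from rig import sensors, grab_frame, camera_params, order gives the robot as it stands. The module is installed in compiled form; this text tells all that it offers.
- The arm moves only by the tool move_arm, never from a script. Its argument "motion" is a list of rows, each a list of 7 numbers: the turn, a rotation vector about the tool's x, y, z in shares of 90 degrees (1.0 is 90 degrees), then the shift along the tool's x, y, z in parts of the range, where 1.0 means 75 cm, then the finger opening in m, from 0 to 0.0854. A call has 1 to 8 rows; each row is the pose to reach, as a shift and turn from the pose commanded when the call began, along the tool's axes at that moment; what a row does not reach only later rows make up. A row lasts 1/8 s, in which the tool goes at most 62.5 mm and 10.7 degrees, less where a joint would pass 70% of its speed; a pose out of reach is approached as far as the arm can. A call with a gripper value outside its range is refused whole. The fingers move at their own pace and stop on an object; "grip_force" is the grip in N (left out, the last holds). Time passes only in rows, so rows that repeat a pose let the fingers close. It gives the time, the measured TCP pose, the force, the opening and the grip force at its end, in the units of the state.
- sensors.sense(): the state, without advancing time (a new reading comes with each control period).
- grab_frame(name): name is "scene" or "top" or "wrist"; returns (picture, depth): 480x640x3 uint8, red, green, blue; 480x640 float32, mm along the optical axis (not along the pixel's ray), 0 where there is no reading.
- camera_params(name): a dict with "camera_matrix" (3x3 intrinsics, pixels), "world_from_camera" (4x4, takes a point from camera to world coordinates). Camera axes: x right, y down, z forward; pixel columns grow to the right and rows downward; lengths in mm; the calibration is good to about 2 mm. A picture is of the moment at which its call begins: read the wrist's pose just before it. camera_params takes no time and is no camera call; for the wrist camera it gives the pose at the moment of the call.
- order.sign_off(): hands the job in; it is judged then, once.
The state is a dict: "clock": time; "qpos": joint angles; "qvel": joint speeds; "joint_efforts": joint torques, N m; "eef_pos": TCP position; "tcp_rot": TCP orientation; "contact_force": force on the tool from outside, world axes, zero at the start; "wrist_torque": the same for the moment, N m; "opening": opening from 0.0 (shut) to 1.0 (fully open); "grasp_force": force on a finger pad.
Only numpy, scipy, OpenCV 4.12 (cv2) and the standard library are available. Lean on these libraries where they do the work, as an engineer would, in place of code of your own. Each camera call takes 0.05 s, during which the arm holds its last target. There are 200 camera calls.

### The job

After refilling, the wooden lids of the three white storage jars on the hob were put back on the wrong jars. Swap them round until each jar wears its own lid, largest on largest, middle on middle, smallest on smallest, with the plug down in the mouth and the disc flat on the rim. The lids must stay clean, so set one down on the small white plate on the way, never on the hob or the worktop, and leave the jars, the plate and the other things standing where they are.

Things in the scene. Friction and masses are not known exactly. Their poses are not given: they have to be found in the camera images.
- jar_large: The largest of three plain white ceramic storage jars on the black glass hob: 118 mm across, 125 mm tall to its flat rim, round mouth 66 mm across in the middle of the top, at least 20 mm deep. Heavy, stands freely, covered by a wrong lid at the start. Origin: centre of the underside; z up.
- jar_medium: The middle one of three plain white ceramic storage jars on the black glass hob: 104 mm across, 105 mm tall to its flat rim, round mouth 50 mm across in the middle of the top, at least 20 mm deep. Heavy, stands freely, covered by a wrong lid at the start. Origin: centre of the underside; z up.
- jar_small: The smallest of three plain white ceramic storage jars on the black glass hob: 90 mm across, 85 mm tall to its flat rim, round mouth 34 mm across in the middle of the top, at least 20 mm deep. Heavy, stands freely, covered by a wrong lid at the start. Origin: centre of the underside; z up.
- lid_large: The largest of three plain wooden lids: round disc 98 mm across, 8 mm thick; under it a plug 60 mm across, 14 mm deep, chamfered; on top an upright knob 30 mm across, 28 mm tall. At first it stands proud on the middle jar, whose mouth is too narrow. Origin: centre of the plug's lower face, z up (knob 22 to 50 mm above it). Seated, the origin is 14 mm below the rim; the plug has 3 mm of play.
- lid_medium: The middle one of three plain wooden lids: round disc 86 mm across, 8 mm thick; under it a plug 44 mm across, 14 mm deep, chamfered; on top an upright knob 26 mm across, 28 mm tall. At first it stands proud on the smallest jar, whose mouth is too narrow. Origin: centre of the plug's lower face, z up (knob 22 to 50 mm above it). Seated, the origin is 14 mm below the rim; the plug has 3 mm of play.
- lid_small: The smallest of three plain wooden lids: round disc 76 mm across, 8 mm thick; under it a plug 28 mm across, 14 mm deep, chamfered; on top an upright knob 23 mm across, 28 mm tall. At first it lies loose on the largest jar. Origin: centre of the plug's lower face, z up (knob 22 to 50 mm above it). Seated, the origin is 14 mm below the rim; the plug has 3 mm of play.
- plate: A small round white side plate, 150 mm across and 18 mm tall, empty, on the wooden worktop right of the hob (the worktop lies 6.5 mm lower than the hob); its flat floor, about 80 mm across, is 6 mm above its underside, and a lid stands on it on its plug. Origin: centre of the underside.
- jug: A clear measuring jug, 120 mm wide and 135 mm tall, behind the jars on the hob: leave it alone. Origin: centre of the underside.
- jar_34: A glass jar with a grey lid and orange-yellow contents, 65 mm across and 92 mm tall, on the worktop behind the plate: leave it alone. Origin: centre of the underside.

How it is judged (in metres and radians):
On the way:
1. one of the lids stands on the plate (((horizontal distance between lid_large and plate below 0.05 m and height (world z) of lid_large below 0.012 m and linear speed of lid_large below 0.03 m/s) or (horizontal distance between lid_medium and plate below 0.05 m and height (world z) of lid_medium below 0.012 m and linear speed of lid_medium below 0.03 m/s) or (horizontal distance between lid_small and plate below 0.05 m and height (world z) of lid_small below 0.012 m and linear speed of lid_small below 0.03 m/s))), for 0.2 s.
At the end, for the whole second after the job is handed in: Each wooden lid is seated on the jar of its own size: centred within 6 mm, plug down in the mouth with the disc on the rim (height within 3 mm), level within 0.06 rad, jars upright, everything released and at rest (horizontal distance between lid_large and jar_large below 0.006 m and z of lid_large in the frame of jar_large between 0.107 and 0.114 m and angle between each of lid_large, jar_large, lid_medium, jar_medium, lid_small, jar_small's own z axis and vertical below 0.06 rad and linear speed of each of lid_large, jar_large, lid_medium, jar_medium, lid_small, jar_small below 0.02 m/s and horizontal distance between lid_medium and jar_medium below 0.006 m and z of lid_medium in the frame of jar_medium between 0.087 and 0.094 m and horizontal distance between lid_small and jar_small below 0.006 m and z of lid_small in the frame of jar_small between 0.067 and 0.074 m); the robot touches nothing.
It fails at once if a lid is laid on the hob or the worktop instead of on the plate ((height (world z) of lid_large below 0.008 m and horizontal distance between lid_large and plate above 0.06 m) or (height (world z) of lid_medium below 0.008 m and horizontal distance between lid_medium and plate above 0.06 m) or (height (world z) of lid_small below 0.008 m and horizontal distance between lid_small and plate above 0.06 m)).
It fails at once if a jar or the plate is pushed more than 30 mm from its place or tipped (distance of any of jar_large, jar_medium, jar_small, plate from where it was at the start of the episode above 0.03 m or angle between any of jar_large, jar_medium, jar_small's own z axis and vertical above 0.25 rad).
It fails at once if the measuring jug or the glass jar behind the plate is pushed more than 30 mm or knocked over (distance of any of jug, jar_34 from where it was at the start of the episode above 0.03 m or angle between any of jug, jar_34's own z axis and vertical above 0.25 rad).
It also fails if it takes over 96 s, if anything falls off the work surface, if the arm or the gripper's body presses on something with over 40 N, if the wrist force passes 120 N, or if a joint passes its speed limit or range.

## Working session

There is one attempt and no reset: what is moved stays moved. The work goes in short steps, Python scripts to look and compute and a tool call to move; the robot and the scene stay as the last step left them, time stands still between calls to the robot, and variables do not carry over. Pictures are saved under pics/ and viewed, at most 14 in all, crops included, and the job is handed in when it is done.

Besides the shell and the picture viewer there is one more tool, called after "Emit:" by a JSON object that holds its "op" and its "data". move_arm: Moves the arm, as the interface text tells. Its arguments: {"type":"object","properties":{"motion":{"type":"array","items":{"type":"array","items":{"type":"number"}}},"grip_force":{"type":"number"}},"required":["motion"]}

```bash
mkdir -p pics; cat > h.py <<'E'
import numpy as np, cv2
from rig import sensors, grab_frame, camera_params, order
from scipy.spatial.transform import Rotation as R
def shot(n,f):
    c=camera_params(n); im,d=grab_frame(n); cv2.imwrite('pics/%s.png'%f,im[:,:,::-1]); np.savez('pics/%s.npz'%f,im=im,d=d,K=c['camera_matrix'],T=c['world_from_camera']); return im,d,np.array(c['camera_matrix']),np.array(c['world_from_camera'])
def cloud(d,K,T):
    v,u=np.mgrid[:480,:640]; P=np.stack([(u-K[0,2])/K[0,0]*d,(v-K[1,2])/K[1,1]*d,d],-1)
    return P@T[:3,:3].T+T[:3,3]
def st():
    s=sensors.sense(); return s
E
python3 - <<'E'
from h import *
np.set_printoptions(precision=3,suppress=True)
s=st(); print({k:s[k] for k in ('clock','eef_pos','tcp_rot','opening','contact_force')})
for n in('scene','top'):
    im,d,K,T=shot(n,n+'1'); print(K,T)
E
```

```text
{'clock': 0.0, 'eef_pos': array([ 257.398, -569.013,  230.565]), 'tcp_rot': array([-3.14 ,  0.   ,  0.425]), 'opening': 1.0019843491703655, 'contact_force': array([-0.805,  0.143,  0.113])}
[[492.348   0.    326.303]
 [  0.    492.348 237.007]
 [  0.      0.      1.   ]] [[ -0.753  -0.416   0.509 -25.365]
 [ -0.657   0.452  -0.603 789.248]
 [  0.021  -0.789  -0.614 855.93 ]
 [  0.      0.      0.      1.   ]]
[[593.984   0.    318.328]
 [  0.    593.984 231.203]
 [  0.      0.      1.   ]] [[   0.021   -0.992    0.123  465.182]
 [  -0.999   -0.016    0.046  -38.218]
 [  -0.043   -0.124   -0.991 1392.679]
 [   0.       0.       0.       1.   ]]
```

View pics/top1.png

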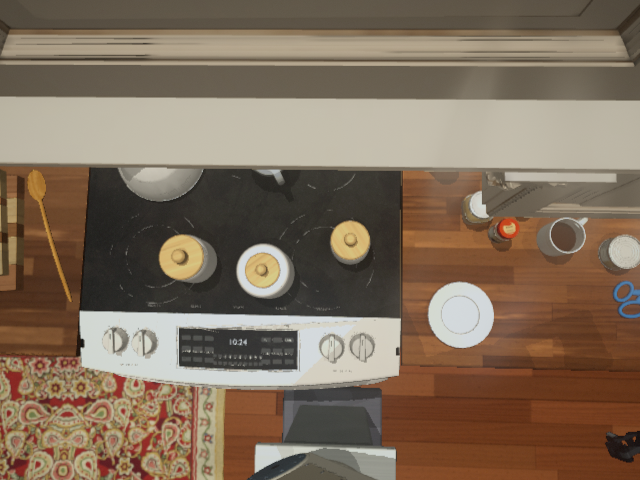

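View pics/scene1.png

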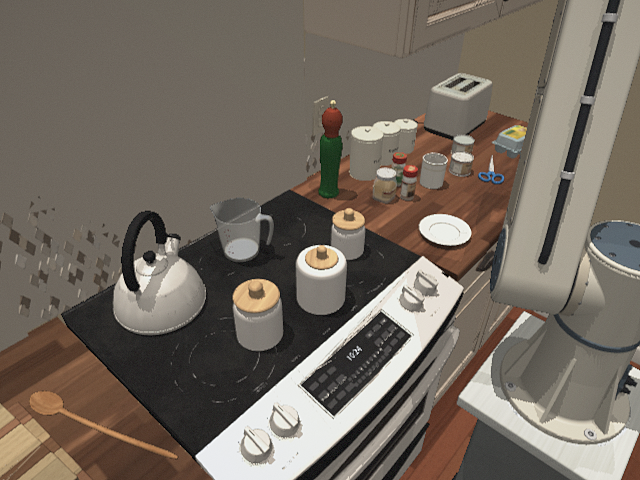

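The top view shows the large lid on the middle jar at (184,257), the small lid on the large jar at (264,270), the medium lid on the small jar at (350,241), and the plate at (461,314). The scene view shows the same three jars, with the jug behind them at (240,235). Next I'll measure them from both clouds.

```bash
cat >> h.py <<'E'
from scipy.optimize import least_squares
def circ(p,r=None):
    c=p.mean(0)
    f=(lambda q:np.hypot(*(p-q[:2]).T)-(r or q[2]))
    s=least_squares(f,[*c,r or 40],loss='soft_l1',f_scale=1.); return s.x
def edge(mask):
    return mask&~cv2.erode(mask.astype(np.uint8),np.ones((3,3))).astype(bool)
def ray(u,v,z,K,T):
    d=T[:3,:3]@np.array([(u-K[0,2])/K[0,0],(v-K[1,2])/K[1,1],1]); return T[:3,3]+d*(z-T[2,3])/d[2]
E
python3 - <<'E'
from h import *
np.set_printoptions(precision=1,suppress=True)
from scipy import ndimage as nd
for n in('top1','scene1'):
    f=np.load('pics/%s.npz'%n); K,T=f['K'],f['T']; P=cloud(f['d'],K,T)
    print(n)
    seeds={'top1':dict(L=(184,257),S=(263,270),M=(350,240),plate=(461,314)),'scene1':dict(L=(257,288),S=(321,254),M=(348,215),plate=(445,230))}[n]
    for k,(u,v) in seeds.items():
        p=P[v,u]; print(k,'seed',p)
        m=np.hypot(P[...,0]-p[0],P[...,1]-p[1])<90
        z=P[...,2][m&(f['d']>0)]
        h,e=np.histogram(z,bins=np.arange(-20,175,3)); print('  ',[(int(e[i]),int(h[i])) for i in range(len(h)) if h[i]>60])
        zt=p[2]
        if k!='plate':
            kn=m&(abs(P[...,2]-zt)<5)&(np.hypot(P[...,0]-p[0],P[...,1]-p[1])<40); q=P[kn]
            print('  knob top',q.mean(0),np.median(q[:,2]),len(q))
            di=m&(abs(P[...,2]-zt+28)<4)&(np.hypot(P[...,0]-p[0],P[...,1]-p[1])<65)
            fill=nd.binary_fill_holes(di|kn); c=circ(P[edge(fill)&di][:,:2]); print('  disc',c,np.median(P[di][:,2]))
        else:
            fl=m&(P[...,2]>5)&(np.hypot(P[...,0]-p[0],P[...,1]-p[1])<85); print(' rim',circ(P[edge(nd.binary_fill_holes(fl))][:,:2]), P[fl][:,2].max())
E
```

```text
top1
L seed [560.4 302.6 150.3]
   [(-5, 353), (-2, 870), (1, 776), (4, 277), (121, 110), (124, 427), (127, 590), (130, 224)]
  knob top [561.2 313.4 152.5] 153.0138296108223 92
  disc [562.4 315.5  39.4] 124.79308571050979
S seed [535.3 131.9 161.5]
   [(-5, 295), (-2, 722), (1, 692), (4, 264), (115, 80), (118, 124), (121, 319), (124, 461), (127, 351), (130, 335), (133, 341), (136, 147)]
  knob top [536.4 137.3 160.6] 160.38622739475375 80
  disc [536.9 138.   36.8] 133.18093624928724
M seed [603.9 -48.2 136.4]
   [(-8, 75), (-5, 460), (-2, 1152), (1, 1084), (4, 363), (103, 252), (106, 475), (109, 257)]
  knob top [606.8 -48.6 134.7] 134.15353643898231 88
  disc [606.9 -48.   40.7] 107.87582816566669
plate seed [ 451.9 -306.7    0.7]
   [(-11, 279), (-8, 612), (-5, 628), (-2, 617), (1, 543), (4, 612), (7, 647), (10, 550), (13, 244)]
 rim [ 450.5 -303.7   72.6] 20.46697862281053
scene1
L seed [550.6 322.2 152.9]
   [(-5, 818), (-2, 1291), (1, 136), (91, 84), (94, 78), (97, 84), (100, 152), (103, 103), (121, 198), (124, 704), (127, 117), (151, 61)]
  knob top [558.  320.4 151.8] 152.11719250237513 116
  disc [559.3 319.1  46.7] 125.22398159744921
S seed [528.6 149.8 149.7]
   [(-5, 639), (-2, 804), (1, 95), (109, 61), (112, 71), (115, 81), (118, 119), (121, 366), (124, 180), (127, 119), (130, 295)]
  knob top [530.  145.  150.3] 151.39592896641716 38
  disc [533.7 142.9  51.7] 122.87022080015106
M seed [599.3 -34.8 126.5]
   [(-5, 349), (-2, 368), (79, 78), (82, 93), (100, 62), (103, 260), (106, 94)]
  knob top [602.1 -39.6 127.4] 127.67026443662155 47
  disc [606.2 -46.5  41. ] 101.36520142007225
plate seed [ 454.5 -316.1   -3.8]
   [(-11, 265), (-8, 241), (-5, 227), (-2, 220), (1, 190), (4, 271), (7, 250), (10, 74)]
 rim [ 450.2 -304.2   70.4] 14.036956177001457
```

```bash
cat >> h.py <<'E'
def go(x,y,z,yaw=np.pi/2,cur=None):
    s=st(); p,r=(s['eef_pos'],s['tcp_rot']) if cur is None else cur
    A=R.from_euler('xyz',r); B=R.from_euler('xyz',[np.pi,0,yaw])
    print('clk %.2f'%s['clock'],'rot',np.round((A.inv()*B).as_rotvec(),3),'shift',np.round(A.inv().apply(np.array([x,y,z])-p)/1000,4))
E
python3 - <<'E'
from h import *
np.set_printoptions(precision=3,suppress=True)
s=st();c=camera_params('wrist');T=np.array(c['world_from_camera']);A=R.from_euler('xyz',s['tcp_rot']).as_matrix()
print(A.T@(T[:3,3]-s['eef_pos']),A.T@T[:3,:3],c['camera_matrix'])
go(500,100,320)
E
```

```text
[  82.875    0.34  -143.289] [[ 0.    -0.947 -0.322]
 [ 1.     0.    -0.   ]
 [ 0.    -0.322  0.947]] [[387.689   0.    320.957]
 [  0.    387.689 237.029]
 [  0.      0.      1.   ]]
clk 0.10 rot [-0.001 -0.001 -1.146] shift [ 0.497 -0.51  -0.089]
```

Units first: shifts go in shares of 75 cm and turns go in shares of 90 degrees. So -0.51 m / 0.75 = -0.68, 0.497 m / 0.75 = 0.6627, -1.146 rad / 1.5708 = -0.7296.

Emit:
{"op": "move_arm", "data": {"motion": [[0,0,-0.1146,0.08,-0.08,-0.0667,0.085],[0,0,-0.2292,0.16,-0.16,-0.1187,0.085],[0,0,-0.3438,0.24,-0.24,-0.1187,0.085],[0,0,-0.4584,0.32,-0.3333,-0.1187,0.085],[0,0,-0.573,0.4133,-0.4267,-0.1187,0.085],[0,0,-0.6875,0.5067,-0.52,-0.1187,0.085],[0,0,-0.7296,0.5867,-0.6133,-0.1187,0.085],[0,0,-0.7296,0.6627,-0.68,-0.1187,0.085]]}}

```text
clock: 1.1
eef_pos: [421.3, -112.9, 316.8]
tcp_rot: [3.141, 0.0, 1.571]
contact_force: [2.2, -0.9, -0.5]
opening: 0.994
grasp_force: 0.0
```

Emit:
{"op": "move_arm", "data": {"motion": [[0,0,0,0,0,0,0.085],[0,0,0,0,0,0,0.085]]}}

```text
clock: 1.35
eef_pos: [421.0, -114.9, 316.5]
tcp_rot: [-3.141, 0.0, 1.572]
contact_force: [-0.1, -0.4, 0.1]
opening: 0.991
grasp_force: 0.0
```

```bash
python3 - <<'E'
from h import *
print(st()['eef_pos'],st()['tcp_rot'])
shot('wrist','w1')
go(500,100,320)
E
```

```text
[ 420.97676596 -114.87180102  316.51578257] [-3.14093017e+00  3.83216407e-04  1.57220934e+00]
clk 1.40 rot [-0.001  0.    -0.   ] shift [ 0.2156  0.0791 -0.0036]
```

View pics/w1.png

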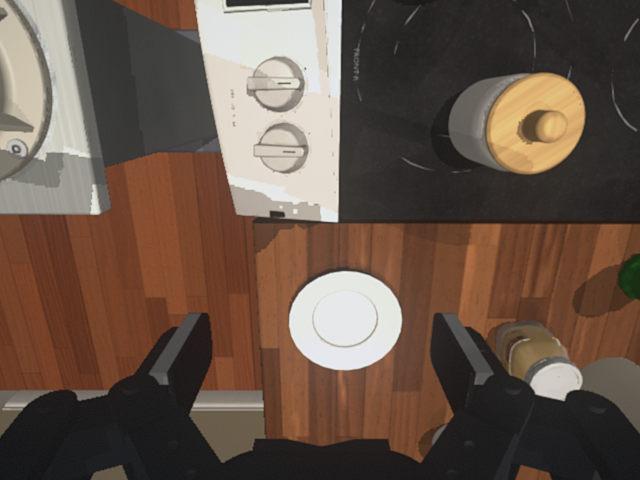

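Wrist view: plate at (345,319), medium lid disc at (536,125). The arm covered only part of the path, since the rows are speed limited. I'll measure here and then carry on.

```bash
cat >> h.py <<'E'
from scipy import ndimage as nd
RL=dict(L=49,M=43,S=38)
def lid(f,k,x,y,z):
    "disc of lid k near world x,y with disc top near z"
    f=np.load('pics/%s.npz'%f) if isinstance(f,str) else f
    K,T=f['K'],f['T'];P=cloud(f['d'],K,T); rr=np.hypot(P[...,0]-x,P[...,1]-y)
    di=(abs(P[...,2]-z)<7)&(rr<RL[k]+15)&(f['d']>0); hsv=cv2.cvtColor(f['im'],cv2.COLOR_RGB2HSV)
    w=(hsv[...,1]>60)
    di&=w; z0=np.median(P[di][:,2])
    kn=(abs(P[...,2]-z-28)<9)&(rr<40)&w; kz=np.percentile(P[kn][:,2],90); kt=kn&(P[...,2]>kz-4)
    fill=nd.binary_fill_holes(di|((P[...,2]>z-5)&(rr<RL[k]+15)&w)); e=edge(fill)&di
    v,u=np.nonzero(e); q=np.array([ray(a,b,z0,K,T)[:2] for a,b in zip(u,v)])
    print(k,'disc z %.1f'%z0,'fit',np.round(circ(q),1),'fixr',np.round(circ(q,RL[k])[:2],1),'n',len(q),'| knob top',np.round(P[kt].mean(0),1),'n',kt.sum())
def plate(f,x=450,y=-304):
    f=np.load('pics/%s.npz'%f); K,T=f['K'],f['T'];P=cloud(f['d'],K,T); rr=np.hypot(P[...,0]-x,P[...,1]-y)
    m=(rr<90)&(cv2.cvtColor(f['im'],cv2.COLOR_RGB2HSV)[...,1]<60)&(P[...,2]>0); m=nd.binary_opening(nd.binary_fill_holes(m),iterations=2)
    v,u=np.nonzero(edge(m)); q=np.array([ray(a,b,11.5,K,T)[:2] for a,b in zip(u,v)])
    print('plate',circ(q),'rim z',np.percentile(P[m][:,2],95),'floor z',np.median(P[...,2][rr<30]))
E
python3 - <<'E'
from h import *
lid('w1','M',606,-48,107); plate('w1')
E
```

```text
M disc z 107.8 fit [607.  -48.5  42.1] fixr [607.  -48.6] n 398 | knob top [607.3 -48.5 134.9] n 646
plate [ 452.45205612 -304.53877675   73.24206074] rim z 12.36726007872433 floor z 0.24432793207438408
```

To row units: 0.215 m / 0.75 = 0.2867, 0.18 m / 0.75 = 0.24.

Emit:
{"op": "move_arm", "data": {"motion": [[0,0,0,0.04,0.0133,0,0.085],[0,0,0,0.08,0.0333,0,0.085],[0,0,0,0.12,0.0533,0,0.085],[0,0,0,0.16,0.0667,0,0.085],[0,0,0,0.2,0.08,0,0.085],[0,0,0,0.24,0.0933,0,0.085],[0,0,0,0.2867,0.1067,0,0.085],[0,0,0,0.2867,0.1067,0,0.085]]}}

```text
clock: 2.4
eef_pos: [501.9, 99.9, 316.4]
tcp_rot: [-3.141, 0.0, 1.57]
contact_force: [0.1, -0.3, -0.5]
opening: 0.993
grasp_force: 0.0
```

```bash
python3 - <<'E'
from h import *
print(st()['eef_pos'],st()['tcp_rot'])
shot('wrist','w2')
lid('w2','S',536,139,132);lid('w2','L',561,316,126);lid('w2','M',606,-48,107)
E
```

```text
[501.92454533  99.85176997 316.36123568] [-3.14113907e+00  1.67329651e-05  1.57014830e+00]
S disc z 133.7 fit [538.3 138.4  36.6] fixr [538.3 138.3] n 354 | knob top [538.2 138.5 160.6] n 540
  return _methods._mean(a, axis=axis, dtype=dtype,
  ret = ret.dtype.type(ret / rcount)
Traceback (most recent call last):
  File "h.py", line 33, in lid
    kn=(abs(P[...,2]-z-28)<9)&(rr<40)&w; kz=np.percentile(P[kn][:,2],90); kt=kn&(P[...,2]>kz-4)
                                            ~~~~~~~~~~~~~^^^^^^^^^^^^^^^
IndexError: index -1 is out of bounds for axis 0 with size 0
```

View pics/w2.png

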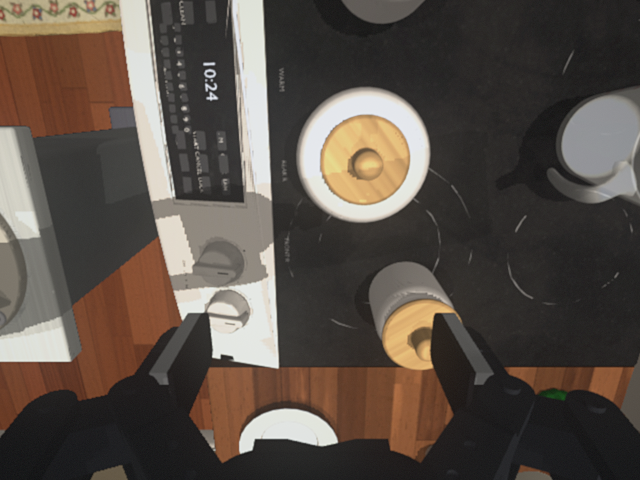

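The wrist view shows the small lid at (365,160) on the large jar's white top, centred near (364,154).

```bash
cat >> h.py <<'E'
def jar(f,x,y,z,r):
    "outer edge of the jar's top: fit of white points near height z"
    f=np.load('pics/%s.npz'%f); K,T=f['K'],f['T'];P=cloud(f['d'],K,T); rr=np.hypot(P[...,0]-x,P[...,1]-y)
    m=nd.binary_fill_holes((rr<r+20)&(P[...,2]>z-14)&(f['d']>0)); m=nd.binary_opening(m,iterations=2)
    q=P[edge(m)]; q=q[q[:,2]<z+6]; c=circ(q[:,:2]); print('jar',np.round(c,1),'fixr',np.round(circ(q[:,:2],r),1)[:2],'edge z',np.median(q[:,2]),'top z',np.median(P[(rr<r)&(abs(P[...,2]-z)<6)][:,2]))
E
python3 - <<'E'
from h import *
jar('w2',538,138,125,59)
lid('w2','M',606,-48,107)
go(538.3,138.4,137)
E
```

```text
jar [537.9 139.2  57.5] fixr [538.1 138.6] edge z 116.39805461521806 top z 125.55115434104732
M disc z 107.6 fit [607.1 -46.2  41.7] fixr [607.9 -46.7] n 272 | knob top [603.5 -47.2 134.6] n 198
clk 2.45 rot [-0.001  0.001 -0.001] shift [0.0396 0.0369 0.1793]
```

To row units: 0.179 m / 0.75 = 0.2387, 0.17 m / 0.75 = 0.2267.

Emit:
{"op": "move_arm", "data": {"motion": [[0,0,0,0.04,0.04,0.0133,0.06],[0,0,0,0.0533,0.0493,0.0667,0.06],[0,0,0,0.0533,0.0493,0.12,0.06],[0,0,0,0.0533,0.0493,0.1733,0.06],[0,0,0,0.0533,0.0493,0.2067,0.06],[0,0,0,0.0533,0.0493,0.2267,0.06],[0,0,0,0.0533,0.0493,0.2387,0.06],[0,0,0,0.0533,0.0493,0.2387,0.06]]}}

```text
clock: 3.45
eef_pos: [538.4, 139.7, 137.8]
tcp_rot: [-3.142, 0.0, 1.57]
contact_force: [-0.7, -0.3, 0.8]
opening: 0.703
grasp_force: 0.0
```

```bash
python3 - <<'E'
from h import *
s=st();print(s['eef_pos'],s['opening'],s['contact_force'])
go(538.3,138.4,137)
E
```

```text
[538.35137485 139.65218815 137.82424399] 0.7026838525520419 [-0.65088386 -0.26887525  0.78152661]
clk 3.45 rot [-0.     0.    -0.001] shift [-0.0013 -0.0001  0.0008]
```

To row units: -0.001 m / 0.75 = -0.0013, 0.0005 m / 0.75 = 0.0007.

Emit:
{"op": "move_arm", "data": {"motion": [[0,0,0,-0.0013,0,0.0007,0.06],[0,0,0,-0.0013,0,0.0007,0.0],[0,0,0,-0.0013,0,0.0007,0.0],[0,0,0,-0.0013,0,0.0007,0.0],[0,0,0,-0.0013,0,0.0007,0.0],[0,0,0,-0.0013,0,0.0007,0.0]], "grip_force": 40}}

```text
clock: 4.2
eef_pos: [538.4, 139.3, 137.9]
tcp_rot: [3.141, -0.0, 1.571]
contact_force: [-1.6, -0.9, 5.9]
opening: 0.255
grasp_force: 39.0
```

```bash
python3 - <<'E'
from h import *
go(538.3,138.4,260)
E
```

```text
clk 4.20 rot [ 0.001 -0.     0.   ] shift [-9.000e-04 -1.000e-04 -1.221e-01]
```

To row units: -0.29 m / 0.75 = -0.3867, -0.19 m / 0.75 = -0.2533.

Emit:
{"op": "move_arm", "data": {"motion": [[0,0,0,0,0,-0.04,0.0],[0,0,0,0,0,-0.0827,0.0],[0,0,0,-0.0533,-0.0133,-0.1,0.0],[0,0,0,-0.12,-0.0267,-0.1,0.0],[0,0,0,-0.1867,-0.04,-0.1,0.0],[0,0,0,-0.2533,-0.0467,-0.1,0.0],[0,0,0,-0.32,-0.0667,-0.1,0.0],[0,0,0,-0.3867,-0.08,-0.1,0.0]]}}

```text
clock: 5.2
eef_pos: [477.4, -152.3, 212.2]
tcp_rot: [-3.141, -0.0, 1.571]
contact_force: [1.5, -1.0, -1.5]
opening: 0.249
grasp_force: 39.3
```

```bash
python3 - <<'E'
from h import *
go(452.4,-304.5,130)
E
```

```text
clk 5.20 rot [-0. -0.  0.] shift [-0.1522 -0.025   0.0822]
```

To row units: -0.152 m / 0.75 = -0.2027, -0.025 m / 0.75 = -0.0333.

Emit:
{"op": "move_arm", "data": {"motion": [[0,0,0,-0.0533,-0.008,0,0.0],[0,0,0,-0.1067,-0.016,0.0133,0.0],[0,0,0,-0.16,-0.0267,0.04,0.0],[0,0,0,-0.1933,-0.0333,0.08,0.0],[0,0,0,-0.2013,-0.0333,0.1067,0.0],[0,0,0,-0.2027,-0.0333,0.1467,0.0],[0,0,0,-0.2027,-0.0333,0.1733,0.0],[0,0,0,-0.2027,-0.0333,0.18,0.0]]}}

```text
clock: 6.2
eef_pos: [452.3, -302.3, 75.9]
tcp_rot: [-3.139, -0.002, 1.571]
contact_force: [-0.8, -0.2, 0.1]
opening: 0.249
grasp_force: 39.3
```

```bash
python3 - <<'E'
from h import *
go(452.4,-304.5,27)
E
```

```text
clk 6.20 rot [-0.002 -0.002  0.   ] shift [-0.0023  0.0002  0.0489]
```

To row units: 0.049 m / 0.75 = 0.0653, -0.002 m / 0.75 = -0.0027.

Emit:
{"op": "move_arm", "data": {"motion": [[0,0,0,-0.0027,0,0.0267,0.0],[0,0,0,-0.0027,0,0.0467,0.0],[0,0,0,-0.0027,0,0.0573,0.0],[0,0,0,-0.0027,0,0.0627,0.0],[0,0,0,-0.0027,0,0.0653,0.0],[0,0,0,-0.0027,0,0.0653,0.0]]}}

```text
clock: 6.95
eef_pos: [453.4, -305.0, 28.5]
tcp_rot: [3.141, 0.0, 1.571]
contact_force: [0.2, -0.5, -1.3]
opening: 0.252
grasp_force: 39.4
```

No contact yet, so I'll creep down.

To row units: 0.002 m / 0.75 = 0.0027, 0.001 m / 0.75 = 0.0013.

Emit:
{"op": "move_arm", "data": {"motion": [[0,0,0,0,0,0.0013,0.0],[0,0,0,0,0,0.0027,0.0],[0,0,0,0,0,0.0027,0.0]]}}

```text
clock: 7.32
eef_pos: [453.3, -305.0, 26.4]
tcp_rot: [3.141, 0.0, 1.571]
contact_force: [0.6, -0.6, -0.3]
opening: 0.253
grasp_force: 39.6
```

To row units: 0.002 m / 0.75 = 0.0027, 0.001 m / 0.75 = 0.0013.

Emit:
{"op": "move_arm", "data": {"motion": [[0,0,0,0,0,0.0013,0.0],[0,0,0,0,0,0.0027,0.0],[0,0,0,0,0,0.0027,0.0]]}}

```text
clock: 7.7
eef_pos: [453.5, -305.2, 26.2]
tcp_rot: [3.141, 0.001, 1.571]
contact_force: [-5.6, 3.4, 26.2]
opening: 0.252
grasp_force: 42.2
```

To row units: -0.2 m / 0.75 = -0.2667, -0.14 m / 0.75 = -0.1867.

Emit:
{"op": "move_arm", "data": {"motion": [[0,0,0,0,0,-0.0027,0.0],[0,0,0,0,0,-0.0027,0.06],[0,0,0,0,0,-0.0027,0.06],[0,0,0,0,0,-0.004,0.06],[0,0,0,0,0,-0.04,0.06],[0,0,0,0,0,-0.1067,0.06],[0,0,0,0,0,-0.1867,0.06],[0,0,0,0,0,-0.2667,0.06]]}}

```text
clock: 8.7
eef_pos: [452.9, -304.7, 225.9]
tcp_rot: [-3.141, -0.0, 1.571]
contact_force: [1.1, -0.2, -0.7]
opening: 0.699
grasp_force: 0.0
```

```bash
python3 - <<'E'
from h import *
print(st()['eef_pos'])
shot('wrist','w3')
lid('w3','S',453,-305,22)
go(500,270,260)
E
```

```text
[ 452.87794577 -304.67689954  225.93570125]
S disc z 22.1 fit [ 453.1 -305.6   36.9] fixr [ 453.  -305.7] n 320 | knob top [ 453.  -305.7   49.2] n 412
clk 8.75 rot [0.008 0.006 0.   ] shift [ 0.5767  0.0442 -0.0289]
```

View pics/w3.png

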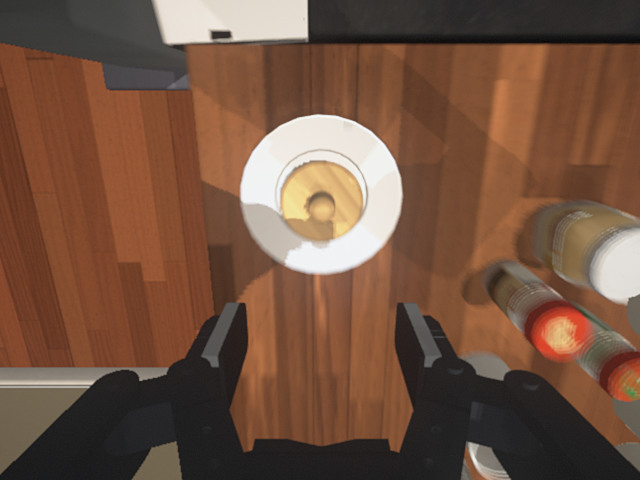

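The lid stands upright on the plate at (453,-306), pixel (321,200). Next the large lid: I'll go to a view that takes in both the large jar and the middle jar.

Emit:
{"op": "move_arm", "data": {"motion": [[0,0,0,0.0533,0.0067,-0.0267,0.06],[0,0,0,0.1067,0.0133,-0.0533,0.06],[0,0,0,0.1733,0.02,-0.08,0.06],[0,0,0,0.24,0.0267,-0.1,0.06],[0,0,0,0.3067,0.0333,-0.1,0.06],[0,0,0,0.3733,0.04,-0.1,0.06],[0,0,0,0.44,0.0467,-0.1,0.06],[0,0,0,0.5067,0.0533,-0.1,0.06]]}}

```text
clock: 9.75
eef_pos: [493.1, 76.8, 299.0]
tcp_rot: [3.141, 0.0, 1.571]
contact_force: [0.8, -0.3, 0.1]
opening: 0.704
grasp_force: 0.0
```

```bash
python3 - <<'E'
from h import *
print(st()['eef_pos'])
go(500,190,300)
E
```

```text
[493.10298563  76.75668025 299.02890817]
clk 9.75 rot [ 0.  0. -0.] shift [ 0.1132  0.0069 -0.001 ]
```

To row units: 0.113 m / 0.75 = 0.1507, 0.1 m / 0.75 = 0.1333.

Emit:
{"op": "move_arm", "data": {"motion": [[0,0,0,0.0467,0.004,0,0.06],[0,0,0,0.0933,0.008,0,0.06],[0,0,0,0.1333,0.0093,0,0.06],[0,0,0,0.1507,0.0093,0,0.06],[0,0,0,0.1507,0.0093,0,0.06],[0,0,0,0.1507,0.0093,0,0.06]]}}

```text
clock: 10.5
eef_pos: [500.1, 187.2, 299.1]
tcp_rot: [-3.141, 0.001, 1.57]
contact_force: [-0.1, 0.3, 0.4]
opening: 0.704
grasp_force: 0.0
```

```bash
cat >> h.py <<'E'
def mouth(f,x,y,z,r):
    "dark/deep hole: rim-level points near the mouth; inner boundary fit"
    f=np.load('pics/%s.npz'%f); K,T=f['K'],f['T'];P=cloud(f['d'],K,T); rr=np.hypot(P[...,0]-x,P[...,1]-y)
    top=(rr<r+14)&(abs(P[...,2]-z)<5)
    # ray the pixels to plane z, hole = pixels whose plane point is inside but not top level
    v,u=np.mgrid[:480,:640]; d=np.stack([(u-K[0,2])/K[0,0],(v-K[1,2])/K[1,1],np.ones_like(u)],-1)@T[:3,:3].T
    Q=T[:3,3]+d*((z-T[2,3])/d[...,2])[...,None]; hole=(np.hypot(Q[...,0]-x,Q[...,1]-y)<r+10)&(P[...,2]<z-6)
    hole=nd.binary_opening(hole,iterations=2); q=Q[edge(hole)][:,:2]
    print('mouth',np.round(circ(q),1),'n',len(q),'rim z',np.median(P[top][:,2]))
E
python3 - <<'E'
from h import *
print(st()['eef_pos'])
shot('wrist','w4')
mouth('w4',538,139,125,33);jar('w4',538,139,125,59);lid('w4','L',561,316,126)
E
```

```text
[500.13076694 187.20757098 299.12942567]
mouth [538.1 140.   30.7] n 384 rim z 125.68861509415783
jar [537.7 141.   56.6] fixr [538.1 139.5] edge z 116.16982592010021 top z 125.50378119698956
L disc z 127.8 fit [563.1 315.6  47.8] fixr [563.1 316.9] n 369 | knob top [563.1 315.8 155. ] n 1387
```

View pics/w4.png

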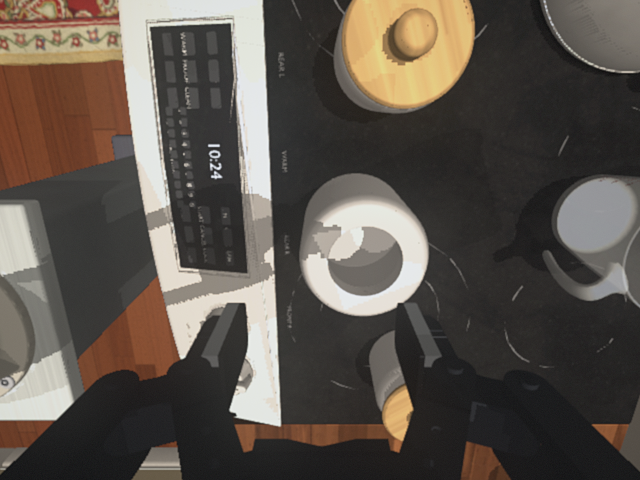

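The view shows the large lid at (405,45) and the large jar's open mouth at (365,250). Next I'll hover over the large lid and measure again.

```bash
python3 - <<'E'
from h import *
go(563,300,230)
E
```

```text
clk 10.55 rot [-0.     0.    -0.001] shift [0.1129 0.0627 0.0691]
```

To row units: 0.113 m / 0.75 = 0.1507, 0.1 m / 0.75 = 0.1333.

Emit:
{"op": "move_arm", "data": {"motion": [[0,0,0,0.04,0.0267,0.0133,0.06],[0,0,0,0.0867,0.0533,0.04,0.06],[0,0,0,0.1333,0.08,0.08,0.06],[0,0,0,0.1507,0.084,0.0907,0.06],[0,0,0,0.1507,0.084,0.0907,0.06],[0,0,0,0.1507,0.084,0.0907,0.06]]}}

```text
clock: 11.3
eef_pos: [563.3, 300.1, 232.3]
tcp_rot: [3.141, -0.0, 1.57]
contact_force: [0.2, 0.6, 0.6]
opening: 0.707
grasp_force: 0.0
```

```bash
python3 - <<'E'
from h import *
print(st()['eef_pos'])
shot('wrist','w5')
lid('w5','L',563,316,127); jar('w5',563,316,105,52)
go(563.1,316,132)
E
```

```text
[563.26220539 300.12975022 232.32559256]
L disc z 127.7 fit [563.7 317.   47.8] fixr [563.7 316.8] n 573 | knob top [563.7 317.  154.8] n 1512
jar [564.4 315.6  51.1] fixr [564.3 314.5] edge z 94.76487811265241 top z 100.49764099025509
clk 11.35 rot [ 0.001 -0.    -0.001] shift [ 0.0158 -0.0004  0.1006]
```

To row units: 0.1 m / 0.75 = 0.1333, 0.099 m / 0.75 = 0.132.

Emit:
{"op": "move_arm", "data": {"motion": [[0,0,0,0.0213,0,0.04,0.06],[0,0,0,0.0213,0,0.0867,0.06],[0,0,0,0.0213,0,0.1173,0.06],[0,0,0,0.0213,0,0.132,0.06],[0,0,0,0.0213,0,0.1333,0.0],[0,0,0,0.0213,0,0.1333,0.0],[0,0,0,0.0213,0,0.1333,0.0],[0,0,0,0.0213,0,0.1333,0.0]], "grip_force": 40}}

```text
clock: 12.35
eef_pos: [564.1, 317.4, 132.6]
tcp_rot: [3.14, -0.001, 1.571]
contact_force: [1.5, -1.4, 6.4]
opening: 0.334
grasp_force: 40.2
```

```bash
python3 - <<'E'
from h import *
go(538.1,139.5,190)
E
```

```text
clk 12.35 rot [ 0.002 -0.001  0.   ] shift [-0.1779 -0.0258 -0.0576]
```

To row units: -0.178 m / 0.75 = -0.2373, -0.17 m / 0.75 = -0.2267.

Emit:
{"op": "move_arm", "data": {"motion": [[0,0,0,0,0,-0.0267,0.0],[0,0,0,0,0,-0.0667,0.0],[0,0,0,-0.0333,-0.0067,-0.08,0.0],[0,0,0,-0.08,-0.0133,-0.08,0.0],[0,0,0,-0.1333,-0.02,-0.08,0.0],[0,0,0,-0.1867,-0.0267,-0.08,0.0],[0,0,0,-0.2267,-0.0333,-0.0733,0.0],[0,0,0,-0.2373,-0.0347,-0.0667,0.0]]}}

```text
clock: 13.35
eef_pos: [536.1, 136.8, 181.3]
tcp_rot: [-3.141, 0.0, 1.569]
contact_force: [0.6, 0.3, -1.6]
opening: 0.337
grasp_force: 39.8
```

To row units: 0.01 m / 0.75 = 0.0133, 0.005 m / 0.75 = 0.0067.

Emit:
{"op": "move_arm", "data": {"motion": [[0,0,0,0,0,0.0067,0.0],[0,0,0,0,0,0.0133,0.0],[0,0,0,0,0,0.0133,0.0]]}}

```text
clock: 13.72
eef_pos: [537.0, 139.9, 170.7]
tcp_rot: [-3.141, 0.0, 1.572]
contact_force: [0.3, 0.5, -2.6]
opening: 0.338
grasp_force: 39.8
```

```bash
python3 - <<'E'
from h import *
s=st();print(s['eef_pos'],s['opening'],s['contact_force'])
shot('wrist','w6')
lid('w6','L',538,139.5,s['eef_pos'][2]-5.6); jar('w6',538,139,125,59)
go(538.1,139.5,143)
E
```

```text
[536.96842643 139.86673517 170.68156322] 0.33785077929491114 [ 0.29635858  0.54288364 -2.59928232]
L disc z 165.7 fit [536.7 141.   47.3] fixr [536.5 139.8] n 814 | knob top [537.4 141.2 193.2] n 3857
jar [538.5 139.2  57.9] fixr [538.5 137.9] edge z 114.39920424927669 top z 125.11386690926113
clk 13.78 rot [-0.     0.     0.001] shift [-0.0003  0.001   0.0279]
```

View pics/w6.png

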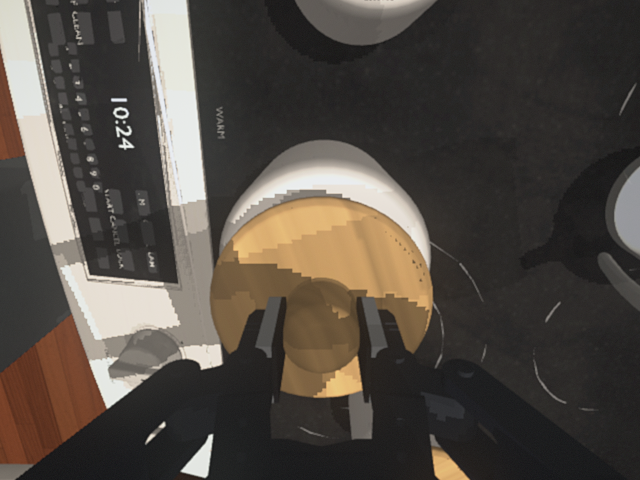

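The view shows the large lid held level over the large jar, about 1 mm off centre. I'll lower it.

To row units: 0.0305 m / 0.75 = 0.0407, 0.028 m / 0.75 = 0.0373.

Emit:
{"op": "move_arm", "data": {"motion": [[0,0,0,-0.0009,0.0017,0.0133,0.0],[0,0,0,-0.0009,0.0017,0.024,0.0],[0,0,0,-0.0009,0.0017,0.032,0.0],[0,0,0,-0.0009,0.0017,0.0373,0.0],[0,0,0,-0.0009,0.0017,0.0407,0.0],[0,0,0,-0.0009,0.0017,0.0407,0.0]]}}

```text
clock: 14.52
eef_pos: [538.5, 138.4, 140.7]
tcp_rot: [-3.141, 0.0, 1.571]
contact_force: [0.3, -0.4, -1.4]
opening: 0.335
grasp_force: 39.8
```

To row units: 0.0025 m / 0.75 = 0.0033, 0.002 m / 0.75 = 0.0027.

Emit:
{"op": "move_arm", "data": {"motion": [[0,0,0,0,0,0.0013,0.0],[0,0,0,0,0,0.0027,0.0],[0,0,0,0,0,0.0033,0.0],[0,0,0,0,0,0.0033,0.0]]}}

```text
clock: 15.02
eef_pos: [538.6, 138.4, 138.6]
tcp_rot: [3.141, -0.0, 1.571]
contact_force: [-2.7, -0.6, 4.6]
opening: 0.331
grasp_force: 40.4
```

To row units: -0.16 m / 0.75 = -0.2133, -0.14 m / 0.75 = -0.1867.

Emit:
{"op": "move_arm", "data": {"motion": [[0,0,0,0,0,0,0.06],[0,0,0,0,0,0,0.06],[0,0,0,0,0,-0.0053,0.06],[0,0,0,0,0,-0.0533,0.06],[0,0,0,0.0267,0,-0.12,0.06],[0,0,0,0.0667,0,-0.1867,0.06],[0,0,0,0.1067,0,-0.2133,0.06],[0,0,0,0.1067,0,-0.2133,0.06]]}}

```text
clock: 16.02
eef_pos: [539.3, 220.3, 300.4]
tcp_rot: [3.138, -0.002, 1.573]
contact_force: [-0.3, -0.4, -0.6]
opening: 0.705
grasp_force: 0.0
```

Emit:
{"op": "move_arm", "data": {"motion": [[0,0,0,0,0,0,0.06],[0,0,0,0,0,0,0.06]]}}

```text
clock: 16.27
eef_pos: [538.0, 217.4, 297.1]
tcp_rot: [-3.14, 0.001, 1.57]
contact_force: [-0.1, -0.4, -0.7]
opening: 0.702
grasp_force: 0.0
```

```bash
python3 - <<'E'
from h import *
s=st();print(s['eef_pos'])
shot('wrist','w7')
lid('w7','L',538,139.5,133);mouth('w7',564,316,105,25);jar('w7',564,316,105,52)
go(590,-70,240)
E
```

```text
[537.95777905 217.38718054 297.06007357]
L disc z 133.6 fit [538.5 139.5  47.9] fixr [538.4 139.4] n 414 | knob top [538.1 139.  160.9] n 736
mouth [563.7 314.8  23.7] n 305 rim z 105.79109589288527
jar [564.1 315.   51. ] fixr [564.2 314.9] edge z 95.98830662135668 top z 105.58667755617438
clk 16.32 rot [-0.002  0.001 -0.001] shift [-0.2874  0.0523  0.0573]
```

View pics/w7.png

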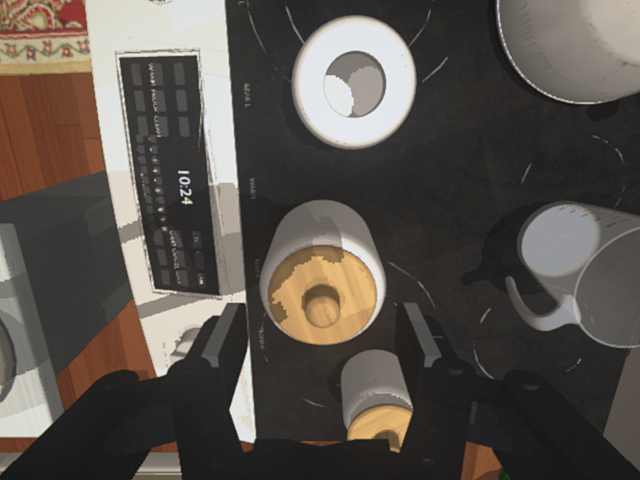

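The large lid is seated: disc at 133.6 mm, centred, pixel (322,295). The middle jar's mouth is at (564,315), pixel (355,82). Next is the medium lid.

To row units: -0.282 m / 0.75 = -0.376, 0.069 m / 0.75 = 0.092.

Emit:
{"op": "move_arm", "data": {"motion": [[0,0,0,-0.0533,0.0133,0,0.06],[0,0,0,-0.1067,0.0267,0,0.06],[0,0,0,-0.16,0.04,0,0.06],[0,0,0,-0.2133,0.0533,0.0133,0.06],[0,0,0,-0.2667,0.0667,0.0267,0.06],[0,0,0,-0.32,0.08,0.0533,0.06],[0,0,0,-0.36,0.0893,0.0733,0.06],[0,0,0,-0.376,0.092,0.0827,0.06]]}}

```text
clock: 17.32
eef_pos: [606.8, -65.5, 234.7]
tcp_rot: [-3.139, -0.0, 1.568]
contact_force: [-0.5, -0.6, -0.1]
opening: 0.706
grasp_force: 0.0
```

Emit:
{"op": "move_arm", "data": {"motion": [[0,0,0,0,0,0,0.06],[0,0,0,0,0,0,0.06]]}}

```text
clock: 17.58
eef_pos: [607.5, -62.7, 236.8]
tcp_rot: [3.141, -0.0, 1.571]
contact_force: [-0.3, 1.1, -0.3]
opening: 0.698
grasp_force: 0.0
```

```bash
python3 - <<'E'
from h import *
s=st();print(s['eef_pos'])
shot('wrist','w8')
lid('w8','M',607,-48,107); jar('w8',607,-48,85,45)
go(607,-48.5,112)
E
```

```text
[607.54068695 -62.71388596 236.76626993]
M disc z 107.6 fit [608.9 -47.8  41.9] fixr [608.9 -47.9] n 462 | knob top [608.8 -47.9 134.8] n 896
jar [608.1 -48.6  44.2] fixr [608.3 -49.6] edge z 74.83406180153355 top z 80.57163283843227
clk 17.62 rot [ 0.001 -0.     0.001] shift [ 0.0141 -0.0007  0.1249]
```

To row units: 0.124 m / 0.75 = 0.1653, 0.001 m / 0.75 = 0.0013.

Emit:
{"op": "move_arm", "data": {"motion": [[0,0,0,0.0187,0.0013,0.04,0.06],[0,0,0,0.0193,0.0013,0.0933,0.06],[0,0,0,0.0193,0.0013,0.14,0.06],[0,0,0,0.0193,0.0013,0.16,0.06],[0,0,0,0.0193,0.0013,0.1653,0.05],[0,0,0,0.0193,0.0013,0.1653,0.0],[0,0,0,0.0193,0.0013,0.1653,0.0],[0,0,0,0.0193,0.0013,0.1653,0.0]], "grip_force": 40}}

```text
clock: 18.62
eef_pos: [609.3, -49.1, 113.7]
tcp_rot: [3.139, -0.0, 1.571]
contact_force: [-1.0, 0.7, 6.4]
opening: 0.285
grasp_force: 39.6
```

Emit:
{"op": "move_arm", "data": {"motion": [[0,0,0,0,0,0,0.0],[0,0,0,0,0,0,0.0]]}}

```text
clock: 18.88
eef_pos: [609.3, -49.1, 113.7]
tcp_rot: [3.139, -0.0, 1.571]
contact_force: [-1.0, 0.6, 6.4]
opening: 0.286
grasp_force: 39.6
```

```bash
python3 - <<'E'
from h import *
go(564,315,170)
E
```

```text
clk 18.88 rot [ 0.002 -0.    -0.   ] shift [ 0.3641 -0.0453 -0.0564]
```

To row units: 0.21 m / 0.75 = 0.28, 0.165 m / 0.75 = 0.22.

Emit:
{"op": "move_arm", "data": {"motion": [[0,0,0,0,0,-0.0267,0.0],[0,0,0,0,0,-0.0733,0.0],[0,0,0,0.0067,0,-0.12,0.0],[0,0,0,0.0467,-0.0067,-0.1467,0.0],[0,0,0,0.1,-0.0133,-0.1467,0.0],[0,0,0,0.16,-0.02,-0.1467,0.0],[0,0,0,0.22,-0.0267,-0.1467,0.0],[0,0,0,0.28,-0.0347,-0.1467,0.0]]}}

```text
clock: 19.88
eef_pos: [582.4, 162.3, 222.8]
tcp_rot: [3.141, -0.0, 1.57]
contact_force: [1.3, -1.2, -1.4]
opening: 0.286
grasp_force: 39.5
```

```bash
python3 - <<'E'
from h import *
go(564,315,155)
E
```

```text
clk 19.88 rot [ 0.001 -0.    -0.   ] shift [ 0.1527 -0.0185  0.0678]
```

To row units: 0.1525 m / 0.75 = 0.2033, -0.0185 m / 0.75 = -0.0247.

Emit:
{"op": "move_arm", "data": {"motion": [[0,0,0,0.0533,-0.0067,0,0.0],[0,0,0,0.1067,-0.0133,0,0.0],[0,0,0,0.16,-0.02,0.0067,0.0],[0,0,0,0.1933,-0.024,0.0333,0.0],[0,0,0,0.2033,-0.0247,0.0667,0.0],[0,0,0,0.2033,-0.0247,0.0907,0.0],[0,0,0,0.2033,-0.0247,0.0907,0.0],[0,0,0,0.2033,-0.0247,0.0907,0.0]]}}

```text
clock: 20.88
eef_pos: [564.5, 312.9, 154.7]
tcp_rot: [3.141, -0.0, 1.57]
contact_force: [0.5, 0.1, -2.0]
opening: 0.292
grasp_force: 39.5
```

```bash
python3 - <<'E'
from h import *
s=st();print(s['eef_pos'])
shot('wrist','w9')
lid('w9','M',564,315,s['eef_pos'][2]-5.7); jar('w9',564,315,105,52)
go(564,315,120)
E
```

```text
[564.51595206 312.93171205 154.70892162]
M disc z 148.5 fit [564.2 315.5  41.6] fixr [564.  314.5] n 697 | knob top [564.6 315.6 176. ] n 2864
jar [564.4 315.8  51.2] fixr [564.4 314.8] edge z 94.34011413757318 top z 105.22491812462891
clk 20.93 rot [ 0.001 -0.001 -0.001] shift [ 0.0019 -0.0008  0.0351]
```

View pics/w9.png

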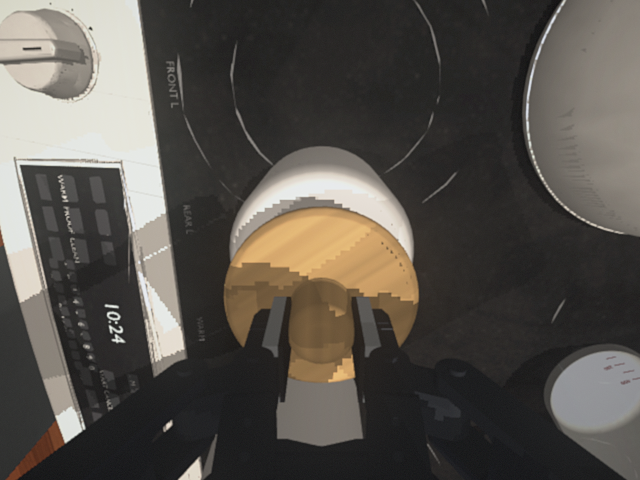

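The lid is centred over the middle jar within about 1 mm and level. I'll lower it.

To row units: 0.0325 m / 0.75 = 0.0433, 0.029 m / 0.75 = 0.0387.

Emit:
{"op": "move_arm", "data": {"motion": [[0,0,0,0,0,0.0133,0.0],[0,0,0,0,0,0.024,0.0],[0,0,0,0,0,0.032,0.0],[0,0,0,0,0,0.0387,0.0],[0,0,0,0,0,0.0433,0.0],[0,0,0,0,0,0.0433,0.0]]}}

```text
clock: 21.68
eef_pos: [563.9, 313.4, 121.4]
tcp_rot: [-3.141, 0.0, 1.571]
contact_force: [-0.2, 1.1, -1.2]
opening: 0.287
grasp_force: 39.5
```

To row units: 0.0017 m / 0.75 = 0.0023, 0.001 m / 0.75 = 0.0013.

Emit:
{"op": "move_arm", "data": {"motion": [[0,0,0,0,0,0.0013,0.0],[0,0,0,0,0,0.0023,0.0],[0,0,0,0,0,0.0023,0.0]]}}

```text
clock: 22.05
eef_pos: [564.0, 313.4, 120.1]
tcp_rot: [3.141, -0.0, 1.571]
contact_force: [0.0, -0.1, -0.8]
opening: 0.287
grasp_force: 39.5
```

To row units: 0.0013 m / 0.75 = 0.0017, 0.0007 m / 0.75 = 0.0009.

Emit:
{"op": "move_arm", "data": {"motion": [[0,0,0,0,0,0.0009,0.0],[0,0,0,0,0,0.0017,0.0],[0,0,0,0,0,0.0017,0.0]]}}

```text
clock: 22.42
eef_pos: [564.1, 313.5, 119.8]
tcp_rot: [3.141, -0.0, 1.571]
contact_force: [-1.9, -0.8, 7.5]
opening: 0.287
grasp_force: 40.4
```

Emit:
{"op": "move_arm", "data": {"motion": [[0,0,0,0,0,0,0.06],[0,0,0,0,0,0,0.06],[0,0,0,0,0,-0.0053,0.06],[0,0,0,0,0,-0.0533,0.06],[0,0,0,0,0,-0.12,0.06],[0,0,0,0,0,-0.1867,0.06],[0,0,0,0,0,-0.2,0.06],[0,0,0,0,0,-0.2,0.06]]}}

```text
clock: 23.42
eef_pos: [564.1, 313.5, 269.2]
tcp_rot: [3.141, -0.001, 1.571]
contact_force: [-0.3, -0.5, -0.8]
opening: 0.7
grasp_force: 0.0
```

```bash
python3 - <<'E'
from h import *
s=st();print(s['eef_pos'])
shot('wrist','w10')
lid('w10','M',564,315,113)
go(560,-60,280)
E
```

```text
[564.14665915 313.51049441 269.21986184]
M disc z 113.7 fit [563.7 315.1  41.6] fixr [563.8 314.9] n 410 | knob top [563.9 314.8 140.7] n 736
clk 23.48 rot [-0.001  0.001  0.   ] shift [-0.3732 -0.0036 -0.012 ]
```

M is seated (disc 113.7, centred). Next I'll look at the small jar's mouth on the way to the plate.

To row units: -0.373 m / 0.75 = -0.4973, -0.34 m / 0.75 = -0.4533.

Emit:
{"op": "move_arm", "data": {"motion": [[0,0,0,-0.0533,0,-0.0133,0.06],[0,0,0,-0.12,0,-0.0133,0.06],[0,0,0,-0.1867,0,-0.0133,0.06],[0,0,0,-0.2533,0,-0.0133,0.06],[0,0,0,-0.32,0,-0.0133,0.06],[0,0,0,-0.3867,0,-0.0133,0.06],[0,0,0,-0.4533,0,-0.0133,0.06],[0,0,0,-0.4973,0,-0.0133,0.06]]}}

```text
clock: 24.48
eef_pos: [562.8, -61.6, 276.6]
tcp_rot: [-3.138, -0.0, 1.57]
contact_force: [-0.1, -0.2, 0.6]
opening: 0.703
grasp_force: 0.0
```

To row units: -0.01 m / 0.75 = -0.0133.

Emit:
{"op": "move_arm", "data": {"motion": [[0,0,0,-0.0133,0,0,0.06],[0,0,0,-0.0133,0,0,0.06],[0,0,0,-0.0133,0,0,0.06]]}}

```text
clock: 24.85
eef_pos: [563.8, -68.5, 278.2]
tcp_rot: [-3.141, -0.001, 1.572]
contact_force: [-0.2, -0.0, -0.9]
opening: 0.702
grasp_force: 0.0
```

```bash
python3 - <<'E'
from h import *
s=st();print(s['eef_pos'])
shot('wrist','w11')
mouth('w11',608,-48,85,17); jar('w11',608,-48,85,45)
go(453,-305.5,150)
E
```

```text
[563.84414651 -68.45196344 278.20099064]
mouth [607.8 -48.4  15.3] n 191 rim z 85.74786736045797
jar [607.3 -48.   43.7] fixr [607.7 -48.6] edge z 75.86707114681485 top z 85.53933681656662
clk 24.90 rot [-0.001 -0.     0.001] shift [-0.237  -0.1111  0.1284]
```

View pics/w11.png

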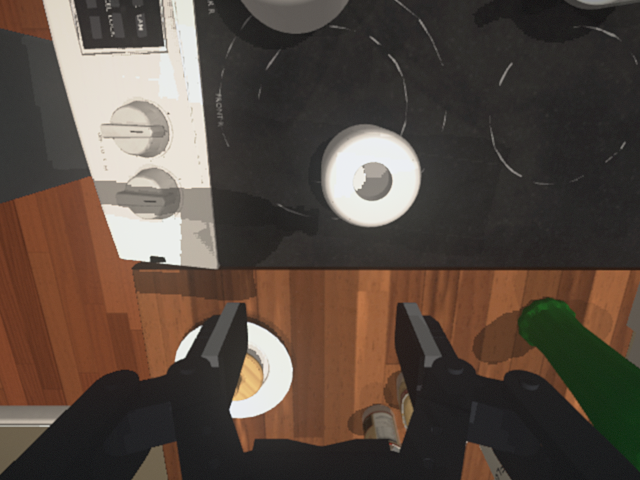

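The small jar's mouth is open at pixel (373,181), world (607.8,-48.4). Next I'll fetch the small lid.

Emit:
{"op": "move_arm", "data": {"motion": [[0,0,0,-0.04,-0.02,0,0.06],[0,0,0,-0.0933,-0.0467,0.0133,0.06],[0,0,0,-0.1467,-0.0733,0.04,0.06],[0,0,0,-0.2,-0.1,0.0667,0.06],[0,0,0,-0.2533,-0.1267,0.1067,0.06],[0,0,0,-0.3067,-0.144,0.1467,0.06],[0,0,0,-0.316,-0.148,0.1707,0.06],[0,0,0,-0.316,-0.148,0.1707,0.06]]}}

```text
clock: 25.9
eef_pos: [452.5, -305.6, 149.6]
tcp_rot: [-3.14, -0.002, 1.571]
contact_force: [0.0, 0.5, 0.6]
opening: 0.702
grasp_force: 0.0
```

Emit:
{"op": "move_arm", "data": {"motion": [[0,0,0,0,0,0,0.06],[0,0,0,0,0,0,0.06]]}}

```text
clock: 26.15
eef_pos: [454.1, -306.0, 151.8]
tcp_rot: [3.14, 0.001, 1.572]
contact_force: [-0.1, 0.7, 0.3]
opening: 0.703
grasp_force: 0.0
```

```bash
python3 - <<'E'
from h import *
s=st();print(s['eef_pos'])
shot('wrist','w12')
lid('w12','S',453,-305.6,22)
go(453,-305.6,27)
E
```

```text
[ 454.10304543 -305.95055083  151.82741788]
S disc z 22.1 fit [ 453.2 -304.8   36.8] fixr [ 453.2 -304.9] n 396 | knob top [ 453.  -305.5   49.1] n 664
clk 26.20 rot [0.001 0.001 0.001] shift [ 0.0006 -0.0011  0.1247]
```

To row units: 0.1235 m / 0.75 = 0.1647, -0.001 m / 0.75 = -0.0013.

Emit:
{"op": "move_arm", "data": {"motion": [[0,0,0,0.0013,-0.0013,0.04,0.06],[0,0,0,0.0013,-0.0013,0.0933,0.06],[0,0,0,0.0013,-0.0013,0.14,0.06],[0,0,0,0.0013,-0.0013,0.16,0.06],[0,0,0,0.0013,-0.0013,0.1647,0.05],[0,0,0,0.0013,-0.0013,0.1647,0.0],[0,0,0,0.0013,-0.0013,0.1647,0.0],[0,0,0,0.0013,-0.0013,0.1647,0.0]], "grip_force": 40}}

```text
clock: 27.2
eef_pos: [452.8, -306.1, 28.5]
tcp_rot: [3.14, 0.001, 1.571]
contact_force: [0.6, 1.7, 7.6]
opening: 0.253
grasp_force: 39.5
```

Emit:
{"op": "move_arm", "data": {"motion": [[0,0,0,0,0,0,0.0],[0,0,0,0,0,0,0.0]]}}

```text
clock: 27.45
eef_pos: [452.9, -306.2, 28.5]
tcp_rot: [3.14, 0.001, 1.571]
contact_force: [0.7, 0.9, 6.7]
opening: 0.251
grasp_force: 39.5
```

```bash
python3 - <<'E'
from h import *
go(607.8,-48.4,135)
E
```

```text
clk 27.45 rot [ 0.002  0.001 -0.   ] shift [ 0.2576  0.1551 -0.1065]
```

To row units: 0.21 m / 0.75 = 0.28, 0.17 m / 0.75 = 0.2267.

Emit:
{"op": "move_arm", "data": {"motion": [[0,0,0,0,0,-0.0267,0.0],[0,0,0,0,0,-0.08,0.0],[0,0,0,0.0133,0.008,-0.1333,0.0],[0,0,0,0.0667,0.04,-0.16,0.0],[0,0,0,0.12,0.072,-0.16,0.0],[0,0,0,0.1733,0.104,-0.16,0.0],[0,0,0,0.2267,0.136,-0.16,0.0],[0,0,0,0.28,0.168,-0.16,0.0]]}}

```text
clock: 28.45
eef_pos: [578.6, -94.2, 147.7]
tcp_rot: [3.141, 0.0, 1.571]
contact_force: [0.5, 0.1, -1.8]
opening: 0.252
grasp_force: 39.4
```

```bash
python3 - <<'E'
from h import *
go(607.8,-48.4,135)
E
```

```text
clk 28.45 rot [ 0.001  0.    -0.   ] shift [0.0458 0.0292 0.0127]
```

To row units: 0.046 m / 0.75 = 0.0613, 0.0127 m / 0.75 = 0.0169.

Emit:
{"op": "move_arm", "data": {"motion": [[0,0,0,0.0267,0.0173,0,0.0],[0,0,0,0.0533,0.0333,0.0067,0.0],[0,0,0,0.0613,0.0387,0.0169,0.0],[0,0,0,0.0613,0.0387,0.0169,0.0],[0,0,0,0.0613,0.0387,0.0169,0.0]]}}

```text
clock: 29.08
eef_pos: [606.4, -50.5, 134.3]
tcp_rot: [-3.141, 0.0, 1.57]
contact_force: [0.1, -0.5, -1.0]
opening: 0.253
grasp_force: 39.4
```

```bash
python3 - <<'E'
from h import *
s=st();print(s['eef_pos'])
shot('wrist','w13')
lid('w13','S',607.8,-48.4,s['eef_pos'][2]-6.5); jar('w13',607.8,-48.4,85,45)
go(607.8,-48.4,100)
E
```

```text
[606.40914622 -50.45543475 134.29710559]
S disc z 127.9 fit [606.3 -48.3  36.6] fixr [606.1 -49.3] n 623 | knob top [606.7 -48.6 155.3] n 2205
jar [608.1 -48.4  44.3] fixr [608.1 -49.3] edge z 74.12118725840678 top z 85.14683303689705
clk 29.12 rot [-0.     0.    -0.001] shift [0.0021 0.0012 0.0345]
```

View pics/w13.png

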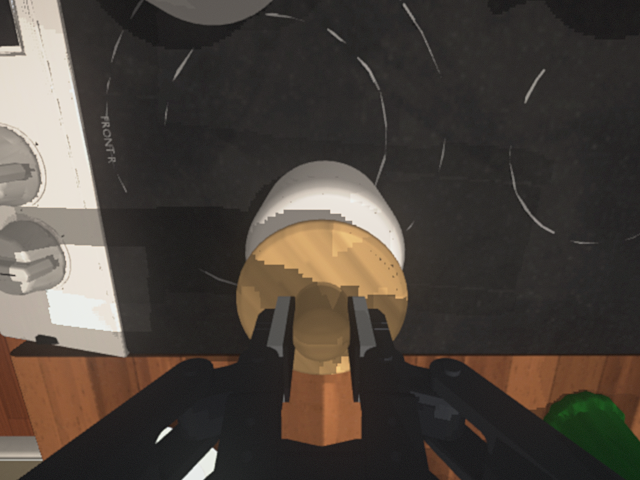

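The lid is level and about 1.6 mm short in x. I'll correct that and lower it.

To row units: 0.032 m / 0.75 = 0.0427, 0.0015 m / 0.75 = 0.002.

Emit:
{"op": "move_arm", "data": {"motion": [[0,0,0,0.0004,0.002,0.0133,0.0],[0,0,0,0.0004,0.002,0.024,0.0],[0,0,0,0.0004,0.002,0.032,0.0],[0,0,0,0.0004,0.002,0.0387,0.0],[0,0,0,0.0004,0.002,0.0427,0.0],[0,0,0,0.0004,0.002,0.0427,0.0]]}}

```text
clock: 29.88
eef_pos: [608.4, -49.2, 102.3]
tcp_rot: [-3.141, -0.0, 1.571]
contact_force: [-0.3, 0.2, -2.3]
opening: 0.253
grasp_force: 39.4
```

To row units: 0.0017 m / 0.75 = 0.0023, 0.001 m / 0.75 = 0.0013.

Emit:
{"op": "move_arm", "data": {"motion": [[0,0,0,0,0,0.0013,0.0],[0,0,0,0,0,0.0023,0.0],[0,0,0,0,0,0.0023,0.0]]}}

```text
clock: 30.25
eef_pos: [608.5, -49.3, 100.9]
tcp_rot: [3.141, 0.0, 1.571]
contact_force: [-0.1, 1.4, -1.2]
opening: 0.251
grasp_force: 39.4
```

To row units: 0.0015 m / 0.75 = 0.002, 0.0007 m / 0.75 = 0.0009.

Emit:
{"op": "move_arm", "data": {"motion": [[0,0,0,0,0,0.0009,0.0],[0,0,0,0,0,0.002,0.0],[0,0,0,0,0,0.002,0.0]]}}

```text
clock: 30.62
eef_pos: [608.8, -49.3, 100.0]
tcp_rot: [3.141, 0.0, 1.571]
contact_force: [-1.8, -0.1, 5.7]
opening: 0.25
grasp_force: 40.0
```

To row units: -0.2 m / 0.75 = -0.2667, -0.18 m / 0.75 = -0.24.

Emit:
{"op": "move_arm", "data": {"motion": [[0,0,0,0,0,0,0.06],[0,0,0,0,0,0,0.06],[0,0,0,0,0,-0.0053,0.06],[0,0,0,0,0,-0.0533,0.06],[0,0,0,0,0,-0.12,0.06],[0,0,0,0,-0.0133,-0.1867,0.06],[0,0,0,0.0667,-0.04,-0.24,0.06],[0,0,0,0.1067,-0.0667,-0.2667,0.06]]}}

```text
clock: 31.62
eef_pos: [558.6, 31.8, 301.8]
tcp_rot: [3.139, -0.001, 1.57]
contact_force: [0.2, 1.0, -0.7]
opening: 0.703
grasp_force: 0.0
```

Emit:
{"op": "move_arm", "data": {"motion": [[0,0,0,0,0,0,0.06],[0,0,0,0,0,0,0.06],[0,0,0,0,0,0,0.06]]}}

```text
clock: 32.0
eef_pos: [558.5, 29.9, 298.3]
tcp_rot: [-3.14, 0.0, 1.57]
contact_force: [-0.4, -0.2, -0.5]
opening: 0.699
grasp_force: 0.0
```

```bash
python3 - <<'E'
from h import *
s=st();print(s['eef_pos'],s['clock'])
shot('wrist','w14')
lid('w14','S',608,-48.4,93);jar('w14',608,-48.4,85,45);lid('w14','L',538,139.5,133)
shot('top','t14'); lid('t14','M',564,315,113)
E
```

```text
[558.48722684  29.94034151 298.33785062] 32.0
S disc z 93.6 fit [608.  -47.7  37. ] fixr [608.  -47.8] n 290 | knob top [608.1 -48.4 120.5] n 341
jar [607.5 -47.2  43.3] fixr [608.  -49.1] edge z 74.85789414708489 top z 83.95228217322162
L disc z 133.7 fit [538.8 137.3  47.5] fixr [538.8 138. ] n 483 | knob top [538.4 137.1 161. ] n 1349
M disc z 113.7 fit [562.5 313.2  41. ] fixr [562.7 313.1] n 150 | knob top [562.5 312.7 142.8] n 67
```

View pics/w14.png

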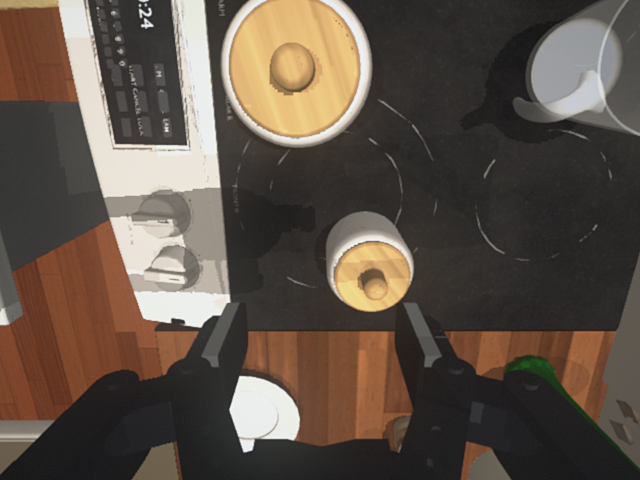

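All three lids are seated: discs at 133.7, 113.7 and 93.6 mm, each 8–9 mm above its rim and centred. The picture shows the large lid at (295,65) and the small lid at (372,275), both flat, with the plate empty.

```bash
python3 -c "
from rig import order; print(order.sign_off())"
```

```text
the job is handed in; nothing more can be done
None
```

The job is handed in: by my last camera measurements each lid sits flat and centred on its own jar, with the small lid set down on the plate on the way; sign-off returned no verdict.

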